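Close up a row of heel blanks on the scouring rail and shut the gate behind it

ROBOT

A 6-joint arm with a two-finger parallel gripper is mounted at the origin on a cart in front of the work surface, level with it; the furniture and walls round the work are solid. World frame = base frame: x ahead of the robot, y to its left, z up, the work surface at z = 0. Lengths are in mm, angles in rad, forces in N, time in s.
With the tool pointing down it reaches from about 350 to 800 mm from the base axis. Payload 7.3 kg.
Tool frame: the origin (TCP) lies between the finger pads; the fingertips stand 17 mm ahead of it and the grasp point (between the pads) lies 2 mm behind it; z points along the fingers, y is the line along which they close (so a half turn about z gives the same grasp; the last joint's range is limited). The gripper opens to 85 mm and grips with 20 to 120 N. Pads are 22 mm wide; open, the fingers measure 114 mm over their backs; the gripper's body (76 mm by 85 mm) begins 54 mm behind the grasp point. The pads swing forward as they close: fully open they stand 13 mm farther back than shut.
Start: joints at [1.193, 0.342, 1.524, -0, 1.275, -0.146], TCP at [120.591, 510.98, 248.322] pointing down, gripper open.
Joint ranges: [-2.53, 2.53], [-0.77, 2.02], [0.04, 2.7], [-1, 4.14], [0.28, 2.66], [-3.11, 3.11]. Speed limits (rad/s): [2.57, 2.57, 3.14, 3.14, 3.14, 3.14].

INTERFACE

Orientations are given as a unit quaternion [x, y, z, w].
In Python, from station import env gives the robot as it stands. The module is installed in compiled form; this text tells all that it offers.
- The arm moves only by the tool jog_arm, never from a script. Its argument "motion" is one flat list of numbers, 7 for each row, row after row: the shift along the tool's x, y, z in cm, then the turn, a rotation vector about the tool's x, y, z in rad, then the gripper command: -1 is shut, 1 is fully open, values between are in proportion. In form: [x, y, z, wx, wy, wz, gripper, x, y, z, wx, wy, wz, gripper, ...]. A call has 1 to 20 rows; each row shifts and turns the commanded pose from where the row before left it, along the tool's axes as they then stand; what a row does not reach is not made up. A row lasts 1/12 s, in which the tool goes at most 41.7 mm and 7.16 degrees, less where a joint would pass 70% of its speed; a pose out of reach is approached as far as the arm can. A call with a gripper value outside its range is refused whole. The fingers move at their own pace and stop on an object; "force" is the grip in N (left out, the last holds). Time passes only in rows, so rows that do not move let the fingers close. It gives the time, the measured TCP pose, the force and the opening at its end, in the units of the state.
- env.state(): the state, without advancing time (a new reading comes with each control period).
- env.grab_frame(name): name is "scene" or "side" or "wrist"; returns (picture, depth): 420x560x3 uint8, blue, green, red; 420x560 float32, mm along the optical axis (not along the pixel's ray), 0 where there is no reading.
- env.camera_info(name): a dict with "K" (3x3 intrinsics, pixels), "D" ([k1, k2, p1, p2, k3] as OpenCV has them; the pictures are not rectified), "rvec" (rotation vector, rad) and "tvec" (3), from world to camera coordinates, as OpenCV has them. Camera axes: x right, y down, z forward; pixel columns grow to the right and rows downward; lengths in mm; the calibration is good to about 2 mm. A picture is of the moment at which its call begins: read the wrist's pose just before it. camera_info takes no time and is no camera call; for the wrist camera it gives the pose at the moment of the call.
- env.job_done(): hands the job in, once; it reports no verdict.
The state is a dict: "time": time; "joint_pos": joint angles; "qd": joint speeds; "tau": joint torques, N m; "ee_pos": TCP position; "tcp_rot": TCP orientation; "force": force on the tool from outside, world axes, zero at the start; "ft_torque": the same for the moment, N m; "finger_gap": finger opening in mm.
Only numpy, scipy, OpenCV 4.12 (cv2) and the standard library are available. Lean on these libraries where they do the work, as an engineer would, in place of code of your own. Each camera call takes 0.05 s, during which the arm holds its last target. There are 200 camera calls.

TASK

The four stacked-leather heel blanks must be held in a tight row for scouring. With a fingertip push gently on the last blank only, at the open end of the rail, so that the whole row slides along as one train until it is fully home against the end stop; only then gently push the red gate by its knob right across the rail behind the row, until it is shut. Only push: grip and lift nothing, touch no other blank, and leave the things round the fixture where they are.

Things in the scene. Friction and masses are not known exactly. Their poses are not given: they have to be found in the camera images.
- fixture: Scouring fixture, fixed to the bench: plywood base, straight rail along its y. Frame (mm): origin on the table under the rail's centre line, z up; +y along the rail to the end stop, -y to the open end, +x fence side (far from robot). Rail floor z = 12, y -160 to 130. Fence inner face x = 28, 19 thick, top z = 24. Lip inner face x = -28.5, top z = 18. Base x -56 to 68, y -170 to 160, top z = 10.
- stop_face (a point): Middle of the aluminium end stop's face, fixture frame (0, 130, 27) mm; the stop's top is at z = 46 mm.
- gate_pivot (a point): Axis of the red gate, on the fence, fixture frame (37, -64, 33) mm. The gate arm is a bar 14 mm wide that reaches 58 mm from this axis, between z = 26 and 40 mm; it turns level, above fence and lip.
- gate_knob (a point): On the gate arm, 48 mm from the pivot axis: the upright black knob, 18 mm across, on the arm's top (arm top z = 40 mm, knob top z = 65 mm; this point at z = 56 mm). Arm or knob can be pushed sideways by a fingertip; about 1.3 N at the knob.
- gate_arm (a joint): Gate angle, rad; stays where it is left by friction. 0: arm points along the rail to the open end (fixture -y), over the fence, clear of the rail; negative: swung outward to +x, away from the rail; +1.57 (its limit): shut, arm straight across the rail, pointing to -x, inner face at fixture y = -57 mm. Grows clockwise seen from above. Starts between -0.45 and -0.1.
- blank_1: The blank nearest the end stop. Loose heel blank of stacked brown leather, 54 (x, across the rail) x 46 (y) x 30 mm high, 50-100 g; flat side to the fence, rounded back to -x (side faces flat from x = -4 to 27). Origin: centre of underside, axes as the fixture's. Home: origin at fixture y = +107 mm.
- blank_2: Number 2 of the row counted from the end stop. Loose heel blank of stacked brown leather, 54 (x, across the rail) x 46 (y) x 30 mm high, 50-100 g; flat side to the fence, rounded back to -x (side faces flat from x = -4 to 27). Origin: centre of underside, axes as the fixture's. Home: origin at fixture y = +61 mm.
- blank_3: Number 3 of the row counted from the end stop. Loose heel blank of stacked brown leather, 54 (x, across the rail) x 46 (y) x 30 mm high, 50-100 g; flat side to the fence, rounded back to -x (side faces flat from x = -4 to 27). Origin: centre of underside, axes as the fixture's. Home: origin at fixture y = +15 mm.
- blank_4: The last (tail) blank of the row, nearest the open end. Loose heel blank of stacked brown leather, 54 (x, across the rail) x 46 (y) x 30 mm high, 50-100 g; flat side to the fence, rounded back to -x (side faces flat from x = -4 to 27). Origin: centre of underside, axes as the fixture's. Home: origin at fixture y = -31 mm. Push its rear face, 23 mm behind the origin; home it is 3 mm clear of the shut gate.
- wax_cake: Bystander: amber wax cake, 45 mm across, 14 mm high. Origin at the centre of its underside.
- spool_1: Bystander: wooden spool of white thread, 33 mm across, 40 mm high, standing. Origin at the centre of its underside.
- abrasive_block: Bystander: grey abrasive block, 28 x 44 x 17 mm. Origin at the centre of its underside.
- measuring_tape: Bystander: rolled yellow tape, 53 mm across, 16 mm high. Origin at the centre of its underside.
- thimble: Bystander: brass thimble, 19 mm across, 22 mm high, standing. Origin at the centre of its underside.

How it is judged:
By the outcome, as a careful person would: the job done as asked, in the order asked, and still so for the second after the job is handed in, with the robot touching nothing.
It also fails if it takes over 45 s, if anything falls off the work surface, if the arm or the gripper's body presses on something with over 40 N, if the wrist force passes 120 N, or if a joint passes its speed limit or range.

## Working session

There is one attempt and no reset: what is moved stays moved. The work goes in short steps, Python scripts to look and compute and a tool call to move; the robot and the scene stay as the last step left them, time stands still between calls to the robot, and variables do not carry over. Pictures are saved under pics/ and viewed, on a budget of 15 in all, crops included, one or two more only if the job needs it, and the job is handed in when it is done.

Besides the shell and the picture viewer there is one more tool, called after ">>>" by a JSON object that holds its "fn" and its "kwargs". jog_arm: Moves the arm, as the interface text tells. Its arguments: {"type":"object","properties":{"motion":{"type":"array"},"force":{"type":"number"}},"required":["motion"]}

```bash
mkdir -p pics; cat > h.py <<'E'
import numpy as np, cv2, pickle
from station import env
def cam(n):
    c=env.camera_info(n); K=np.array(c["K"],float);D=np.array(c["D"],float)
    return K,D,np.array(c["rvec"],float).reshape(3,1),np.array(c["tvec"],float).reshape(3,1)
def px2plane(c,uv,z):
    K,D,r,t=c; p=cv2.undistortPoints(np.array(uv,float).reshape(-1,1,2),K,D).reshape(-1,2)
    R=cv2.Rodrigues(r)[0]; o=(-R.T@t).ravel(); d=np.c_[p,np.ones(len(p))]@R
    return o+d*((z-o[2])/d[:,2])[:,None]
def cloud(c,depth):
    K,D,r,t=c; h,w=depth.shape; v,u=np.mgrid[:h,:w]
    p=cv2.undistortPoints(np.c_[u.ravel(),v.ravel()].astype(float).reshape(-1,1,2),K,D).reshape(-1,2)
    R=cv2.Rodrigues(r)[0]; P=np.c_[p,np.ones(len(p))]*depth.reshape(-1,1)
    return ((P-t.T)@R).reshape(h,w,3)
E
python3 - <<'E'
from h import *
print(env.state())
for n in("scene","side"):
    im,d=env.grab_frame(n); cv2.imwrite(f"pics/{n}0.png",im); np.save(f"{n}0.npy",d); c=cam(n); pickle.dump(c,open(f"{n}0.pkl","wb"))
    R=cv2.Rodrigues(c[2])[0]; print(n,(-R.T@c[3]).ravel(),R[2],c[0][0,0])
E
```

```text
{'time': 0.0, 'joint_pos': array([ 1.19300517e+00,  3.42742570e-01,  1.52504232e+00,  1.76920839e-05,
        1.27539993e+00, -1.45983519e-01]), 'qd': array([-0.00089479, -0.0007397 ,  0.00204848,  0.00027514,  0.00097743,
        0.0002803 ]), 'tau': array([ 1.80992533e-04, -4.33692098e+01, -2.46010441e+01, -8.33248623e-05,
        7.95691274e-03,  9.38100243e-05]), 'ee_pos': array([120.43344477, 510.60419933, 247.60681015]), 'tcp_rot': array([ 1.15647018e-01,  9.93290055e-01, -7.66749088e-04, -2.14281589e-04]), 'force': array([-0.10032892,  1.11197076,  0.21171158]), 'ft_torque': array([-0.00020453, -0.00374698,  0.00375349]), 'finger_gap': 85.11170704628618}
scene [242.31114958 957.96795929 638.07998351] [ 0.32336531 -0.73875694 -0.5913316 ] 462.3880277422375
side [ 467.06342985 -411.76561511  590.00213469] [ 0.09079222  0.77384597 -0.62683266] 434.0049491609981
```

View pics/scene0.png

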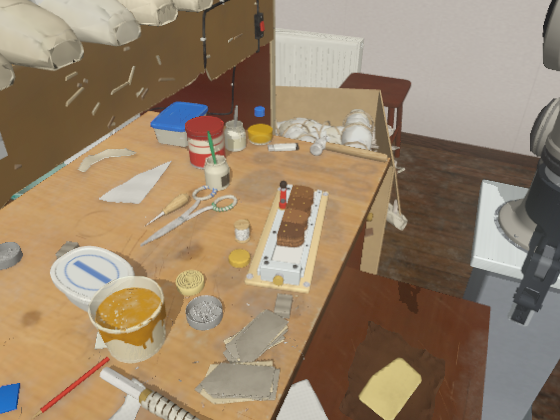

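View pics/side0.png

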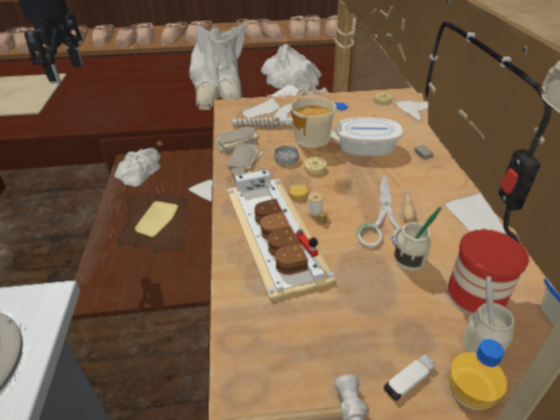

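The scene view shows the fixture at px (245–328, 180–290), with the stop at the lower end (283,265), the blanks at (292,215) and the gate knob at (284,185). In the side view the stop is at (253,182), the blanks run from (268,208) to (291,258), and the gate is at (307,241). I'll zoom both.

```bash
python3 - <<'E'
import cv2,numpy as np
a=cv2.imread("pics/side0.png")[160:300,215:345]; b=cv2.imread("pics/scene0.png")[170:300,230:340]
A=cv2.resize(a,None,fx=4,fy=4,interpolation=2);B=cv2.resize(b,None,fx=4,fy=4,interpolation=2)
A=A[:, :]; cv2.imwrite("pics/sidez.png",A); cv2.imwrite("pics/scenez.png",B)
E
```

```text
(no output)
```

View pics/sidez.png

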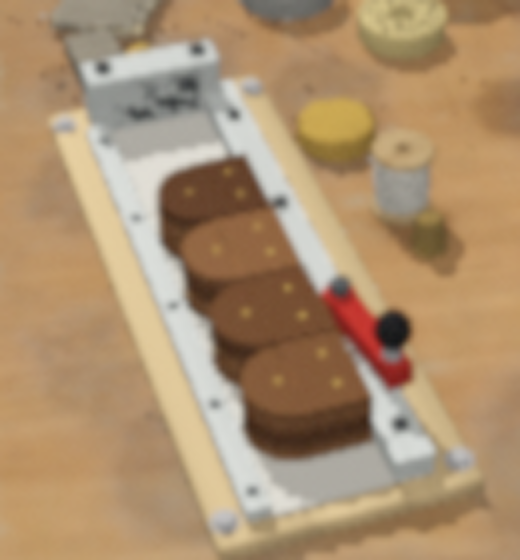

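View pics/scenez.png

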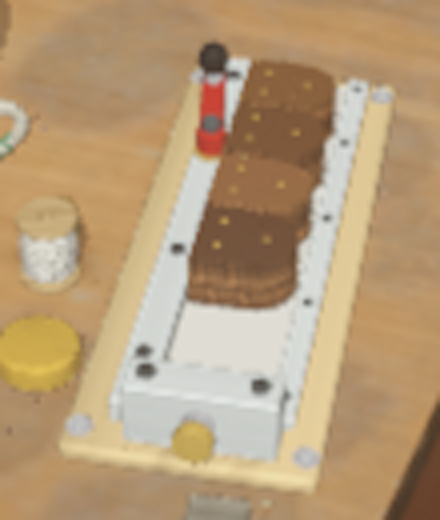

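The zooms show the base corners, the stop, the four blanks (the tail's rear bottom edge at side-zoom (260–370, 450)), the gate pivot at (340,288), its knob at (393,328), and the wax cake, spool and thimble beside the fence. Next I'll fit the fixture pose.

```bash
cat >> h.py <<'E'
def fit2d(F,W):
    F=np.array(F,float);W=np.array(W,float);f=F.mean(0);w=W.mean(0);U,_,V=np.linalg.svd((F-f).T@(W-w))
    R=V.T@np.diag([1,np.linalg.det(V.T@U.T)])@U.T; return R,w-R@f
E
python3 - <<'E'
from h import *
cs,cc=[pickle.load(open(f"{n}0.pkl","rb")) for n in("side","scene")]
F=[(-56,160),(68,160),(-56,-170),(68,-170)]
s=np.array([(52,118),(258,80),(218,545),(480,478)])/4+[215,160]
q=np.array([(313,483),(65,445),(392,92),(195,72)])/4+[230,170]
Ws=px2plane(cs,s,10)[:,:2];Wc=px2plane(cc,q,10)[:,:2]
for W in(Ws,Wc,(Ws+Wc)/2):
    R,t=fit2d(F,W); print(t,np.arctan2(R[1,0],R[0,0])); print((W-(np.array(F)@R.T+t)).round(1).tolist())
# side: gate etc in fixture, avg fit
def fx(p): return ((p[:,:2]-t)@R).round(1).tolist()
S=lambda l:np.array(l)/4+[215,160]
C=lambda l:np.array(l)/4+[230,170]
print("knob top side",fx(px2plane(cs,S([(393,326)]),58)),"scene",fx(px2plane(cc,C([(213,57)]),58)))
print("pivot",fx(px2plane(cs,S([(340,285)]),44)),fx(px2plane(cc,C([(211,124)]),44)))
print("wax,spool,thimble",fx(px2plane(cs,S([(335,122)]),14)),fx(px2plane(cs,S([(402,148)]),40)),fx(px2plane(cs,S([(430,218)]),22)))
# blanks in depth cloud by colour
for n,c in(("side",cs),("scene",cc)):
    im=cv2.imread(f"pics/{n}0.png");P=cloud(c,np.load(f"{n}0.npy"));X=(P[...,:2]-t)@R;z=P[...,2]
    hsv=cv2.cvtColor(im,cv2.COLOR_BGR2HSV);m=(abs(X[...,0])<24)&(abs(X[...,1])<150)&(z>36)&(z<48)&(hsv[...,2]<170)&(hsv[...,1]>90)
    y=X[...,1][m];x=X[...,0][m];print(n,m.sum(),np.percentile(y,[1,5,95,99]),np.percentile(x,[2,98]),np.median(z[m]))
    m=(abs(X[...,0])<25)&(X[...,1]>125)&(X[...,1]<150)&(z>40)&(z<52);print("stop z",np.median(z[m]),X[...,1][m].min(),X[...,1][m].max())
E
```

```text
[514.17489182 240.21563424] 0.1971069575771512
[[1.9, -2.8], [-0.9, -5.9], [1.3, 5.2], [-2.3, 3.4]]
[509.03681329 249.12561318] 0.20728255261871403
[[3.7, -3.1], [-1.8, -5.6], [1.4, 4.0], [-3.3, 4.7]]
[511.60578418 244.67071007] 0.20218915170527382
[[2.8, -2.9], [-1.4, -5.7], [1.3, 4.6], [-2.8, 4.1]]
knob top side [[46.5, -115.2]] scene [[43.8, -106.7]]
pivot [[39.1, -67.4]] [[36.1, -61.6]]
wax,spool,thimble [[94.7, 91.4]] [[107.6, 25.9]] [[108.7, -11.8]]
side 1624 [-137.18694193 -133.8434816    29.63272875   39.29962695] [-22.27259182  23.05054003] 42.783524869747296
stop z 46.65882812784191 126.09784368779597 148.3394576650417
scene 1135 [-131.7660742  -122.48135097   46.30572319   51.10955833] [-22.80442635  23.08244438] 40.877275771460084
stop z 45.13096477336379 130.00266354248157 149.91788169023104
```

>>> {"fn": "jog_arm", "kwargs": {"motion": [0,0,0,0,0,-0.108,-1,0,0,0,0,0,-0.108,-1,0,0,0,0,0,-0.108,-1,0,0,0,0,0,-0.108,-1,-2.1,-3.3,0.3,0,0,0,-1,-2.1,-3.3,0.3,0,0,0,-1,-2.1,-3.3,0.3,0,0,0,-1,-2.1,-3.3,0.3,0,0,0,-1,-2.1,-3.3,0.3,0,0,0,-1,-2.1,-3.3,0.3,0,0,0,-1,-2.1,-3.3,0.3,0,0,0,-1,-2.1,-3.3,0.3,0,0,0,-1,-2.1,-3.3,0.3,0,0,0,-1,-2.1,-3.3,0.3,0,0,0,-1,-2.1,-3.3,0.3,0,0,0,-1,-2.1,-3.3,0.3,0,0,0,-1,-2.1,-3.3,0.3,0,0,0,-1,-2.1,-3.3,0.3,0,0,0,-1,-2.1,-3.3,0.3,0,0,0,-1,-2.1,-3.3,0.3,0,0,0,-1], "force": 20}}

```text
time: 1.77
ee_pos: [555.7, 58.6, 199.8]
tcp_rot: [-0.1, 0.995, 0.0, -0.0]
force: [1.3, -0.1, -0.0]
finger_gap: 0.2
```

```bash
python3 - <<'E'
from h import *
s=env.state();print(s["time"],s["ee_pos"],s["tcp_rot"],s["finger_gap"],s["force"])
c=cam("wrist");im,d=env.grab_frame("wrist");s=env.state();print(s["ee_pos"])
cv2.imwrite("pics/w1.png",im);np.save("w1.npy",d);pickle.dump(c,open("w1.pkl","wb"))
R=cv2.Rodrigues(c[2])[0];print((-R.T@c[3]).ravel(),R)
E
```

```text
1.7667 [555.72369478  58.60016004 199.76909477] [-9.97913227e-02  9.95008315e-01  1.27451198e-04 -3.58164242e-04] 0.17384976972624758 [ 1.3001729  -0.05725975 -0.02614905]
[560.16946756  53.46474874 198.96399224]
[487.29197658  45.51806093 326.16564577] [[-1.98428732e-01  9.80115269e-01 -3.12009669e-04]
 [ 9.41955573e-01  1.90791074e-01  2.76257969e-01]
 [ 2.70824182e-01  5.45236191e-02 -9.61083470e-01]]
```

View pics/w1.png

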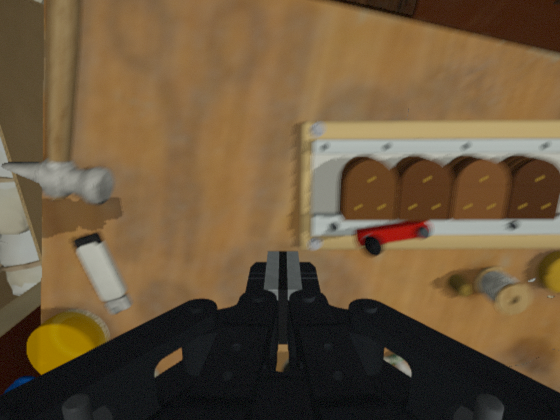

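The wrist view shows the tail blank's rear edge at px x≈341 (rows 165–218), the gate pivot at (424,229), the knob at (373,245), and the base's open end at x≈303–311.

```bash
python3 - <<'E'
from h import *
c=pickle.load(open("w1.pkl","rb"));im=cv2.imread("pics/w1.png");P=cloud(c,np.load("w1.npy"))
hsv=cv2.cvtColor(im,cv2.COLOR_BGR2HSV);H,S,V=cv2.split(hsv);z=P[...,2]
# yaw from fence/lip white edges: points z in 20..28 beyond (fence top)
m=np.zeros(z.shape,bool);m[115:255,310:560]=1
fence=m&(abs(z-24)<2.5)&(S<60)
th=0.2022
for _ in range(3):
    R=np.array([[np.cos(th),-np.sin(th)],[np.sin(th),np.cos(th)]]);X=(P[...,:2])@R
    # base top pixels
    b=m&(abs(z-10)<2.5)
    ys=X[...,1];xs=X[...,0]
    e=[]
    for v0 in np.arange(-100,120,10):
        k=(m&(z>6))&(abs(ys-(244.7*np.cos(th)-511.6*np.sin(th)+v0))<5)
        if k.sum()>30:e.append((v0,xs[k].min(),xs[k].max()))
    e=np.array(e);sl=[np.polyfit(e[:,0],e[:,i],1)[0] for i in(1,2)];print(th,sl,np.median(e[:,2]-e[:,1])); th-=np.mean(sl)
ox=np.median((e[:,1]+e[:,2])/2)-6
k=m&(z>6)&(z<14);print("base open end",np.percentile(ys[k],[.2,1,3]))
oy=np.percentile(ys[k],.5)+170;t=R@[ox,oy];print("origin",t,"th",th,[ox,oy])
fx=lambda p:((p[:,:2]-t)@R).round(1).tolist()
print("fence x",[(xs[fence]-ox).min(),(xs[fence]-ox).max(),np.median(z[fence])])
red=m&((H<8)|(H>172))&(S>170)&(V>100);print("arm z",np.median(z[red]))
q=np.argwhere(red)[:,::-1].astype(float);w=px2plane(c,q,40);f=(w[:,:2]-t)@R
(r0,r1),sz,a=cv2.minAreaRect(f.astype(np.float32));print("arm rect",r0,r1,sz,a)
print("pivot",fx(px2plane(c,[(424,229)],42)),"knob",fx(px2plane(c,[(373,246)],65)))
br=m&(z>36)&(z<47)&(S>90)&(V<170)&(H<20)&(abs(xs-ox)<24);print("blank top",np.median(z[br]),np.percentile(ys[br]-oy,[.2,1,3]))
w=px2plane(c,[(341,190),(341,210)],42);print("tail rear",fx(w), "stop? row edges",fx(px2plane(c,[(398,205),(453,205),(511,205),(559,205)],42)))
rb=np.array(fx(px2plane(c,[(303,130),(303,240),(311,185)],10)));print(rb)
pickle.dump((R,t,th),open("fix.pkl","wb"))
E
```

```text
0.2022 [np.float64(0.2963293075147413), np.float64(0.04537656604642534)] 122.60142263389895
0.03134706321941666 [np.float64(0.2560949836926239), np.float64(-0.14393451265831325)] 125.36977006846206
-0.024733172297738665 [np.float64(0.20771940063193708), np.float64(-0.209602408452672)] 127.57544837793239
base open end [85.65707054 89.02744543 94.68860919]
origin [519.97313353 244.43013317] th -0.023791668387371206 [np.float64(513.7691838625783), np.float64(257.2146483217597)]
fence x [np.float64(-38.99892846493816), np.float64(73.32689644465131), np.float64(24.84573646550636)]
arm z 40.86080290367652
arm rect 54.28842544555664 -82.24564361572266 (14.282095909118652, 59.96293258666992) 23.543546676635742
pivot [[42.8, -56.5]] knob [[60.4, -103.8]]
blank top 42.559205811539094 [-133.25410149 -131.25821463 -126.59121494]
tail rear [[25.2, -136.8], [42.3, -132.0]] stop? row edges [[27.1, -85.5], [16.6, -39.5], [5.5, 9.0], [-3.7, 49.1]]
[[ -14.5 -177.8]
 [  88.2 -152.6]
 [  32.8 -158.4]]
```

```bash
python3 - <<'E'
from h import *
c=pickle.load(open("w1.pkl","rb"));im=cv2.imread("pics/w1.png")
hsv=cv2.cvtColor(im,cv2.COLOR_BGR2HSV);H,S,V=cv2.split(hsv)
# outer plywood edges: strongest vertical gradient of grey near rows 121 / 248 ; inner lip outer edge
g=cv2.GaussianBlur(im[...,0].astype(np.float32),(5,3),0);gy=cv2.Sobel(g,cv2.CV_32F,0,1);gx=cv2.Sobel(g,cv2.CV_32F,1,0)
def edge(r0,r1,sgn,cols,zz):
    r=r0+np.argmax(sgn*gy[r0:r1,cols],0);k=np.polyfit(cols,r,1);ok=abs(r-np.polyval(k,cols))<2.5;w=px2plane(c,np.c_[cols[ok],r[ok]],zz)[:,:2]
    l=cv2.fitLine(w.astype(np.float32),cv2.DIST_HUBER,0,.01,.01).ravel();print(ok.sum(),"th",np.arctan2(-l[0]*np.sign(l[1]),abs(l[1])),np.median(r[ok]));return l,w
cols=np.arange(325,460)
a,wa=edge(114,128,1,np.arange(325,530),10);b,wb=edge(242,256,-1,np.r_[325:355,390:450],10)
f,wf=edge(212,226,1,np.r_[440:540],24)
th=np.arctan2(-a[0]*np.sign(a[1]),abs(a[1]))
R=np.array([[np.cos(th),-np.sin(th)],[np.sin(th),np.cos(th)]])
xa,xb=np.median(wa@R,0)[0],np.median(wb@R,0)[0];print("width",xb-xa)
rows=np.arange(135,235);u=294+np.argmax(abs(gx[135:235,294:318]),1);print("end cols",np.percentile(u,[10,50,90]))
y0=np.median((px2plane(c,np.c_[u,rows],10)[:,:2]@R)[:,1])
o=np.array([(xa+xb)/2-6,y0+170]);t=R@o;print("th",th,"origin",t)
X=lambda uv,z:(px2plane(c,uv,z)[:,:2]@R-o).round(1).tolist()
print("fence inner x",np.median((wf@R-o)[:,0]))
red=((H<8)|(H>172))&(S>170)&(V>100);red[:200]=0;red[260:]=0;red[:,:340]=0;red[:,450:]=0
q=np.argwhere(red)[:,::-1].astype(float);rc=cv2.minAreaRect(np.array(X(q,40),np.float32));print("arm",rc)
print("pivot",X([(424,229)],42),"knob",X([(373,246)],65),"tail",X([(341,190),(341,210)],42),"edges",X([(398,205),(453,205),(511,205),(559,205)],42))
pickle.dump((R,t,th),open("fix.pkl","wb"))
E
```

```text
205 th 0.21151097 121.0
90 th 0.19994481 248.0
100 th 0.21322104 219.0
width 121.78723645395797
end cols [300. 310. 312.]
th 0.21151097 origin [511.46395422 249.84133486]
fence inner x 32.566905733816554
arm ((40.70772171020508, -99.74671936035156), (14.22221851348877, 59.910194396972656), 9.988127708435059)
pivot [[35.6, -72.0]] knob [[41.6, -122.1]] tail [[-0.3, -145.9], [17.4, -145.3]] edges [[13.5, -96.6], [14.0, -49.4], [14.6, 0.4], [15.1, 41.5]]
```

```bash
python3 - <<'E'
from h import *
c=pickle.load(open("w1.pkl","rb"));P=cloud(c,np.load("w1.npy"))
print(P[250:262:3,270:300:6].round(0).tolist())
s=env.state();q=s["tcp_rot"];print(s["ee_pos"],q)
th=0.207;R=np.array([[np.cos(th),-np.sin(th)],[np.sin(th),np.cos(th)]]);t=np.array([512.2,241.9]);pickle.dump((R,t,th),open("fix.pkl","wb"))
from scipy.spatial.transform import Rotation as Q
M=Q.from_quat(q).as_matrix();print("tool y yaw-90",np.arctan2(-M[0,1],M[1,1]),"tool fx", ((s["ee_pos"][:2]-t)@R))
for n,p in dict(push0=(8,-172),knob=(45,-111)).items(): print(n,t+R@p)
E
```

```text
[[[625.0, 60.0, 1.0], [624.0, 66.0, -0.0], [623.0, 72.0, 1.0], [621.0, 78.0, 1.0], [620.0, 84.0, 1.0]], [[547.0, 52.0, 189.0], [546.0, 55.0, 190.0], [545.0, 57.0, 190.0], [545.0, 60.0, 190.0], [544.0, 62.0, 190.0]], [[547.0, 52.0, 193.0], [546.0, 55.0, 193.0], [545.0, 57.0, 193.0], [545.0, 59.0, 193.0], [544.0, 62.0, 193.0]], [[547.0, 52.0, 195.0], [547.0, 55.0, 195.0], [546.0, 57.0, 195.0], [545.0, 59.0, 196.0], [545.0, 62.0, 195.0]]]
[560.16946756  53.46474874 198.96399224] [-0.09816121  0.99516871 -0.00152036  0.00114561]
tool y yaw-90 0.19663621947014157 tool fx [   8.21727903 -194.27143398]
push0 [555.37949337  75.2160735 ]
knob [579.05259611 142.51825925]
```

>>> {"fn": "jog_arm", "kwargs": {"motion": [0,0,2.65,0,0,0,-1,0,0,2.65,0,0,0,-1,0,0,2.65,0,0,0,-1,0,0,2.65,0,0,0,-1,0,0,2.65,0,0,0,-1,0,0,2.65,0,0,0,-1,0,0,0,0,0,0,-1,0,0.9,0,0,0,0,-1,0,0.9,0,0,0,0,-1,0,0.9,0,0,0,0,-1,0,0.3,0,0,0,0,-1,0,0.3,0,0,0,0,-1,0,0.3,0,0,0,0,-1,0,0,0,0,0,0,-1]}}

```text
time: 2.98
ee_pos: [547.8, 96.3, 41.9]
tcp_rot: [-0.1, 0.995, 0.0, 0.0]
force: [-0.4, 0.1, -0.6]
finger_gap: 0.2
```

```bash
python3 - <<'E'
from h import *
R,t,th=pickle.load(open("fix.pkl","rb"))
s=env.state();print(s["time"],s["ee_pos"],(s["ee_pos"][:2]-t)@R,s["force"],s["tcp_rot"])
im,d=env.grab_frame("side");im2,_=env.grab_frame("wrist")
a=cv2.resize(im[170:300,215:345],None,fx=3,fy=3,interpolation=2);b=cv2.resize(im2,(520,390))[:390]
cv2.imwrite("pics/p2.png",np.hstack([a,b[:,120:]]))
E
```

```text
2.9833 [547.80433394  96.2880721   41.87244239] [   4.91737574 -149.82096502] [-0.40994005  0.10473708 -0.56741139] [-1.00301287e-01  9.94957000e-01  4.00437210e-05  4.68111342e-04]
```

View pics/p2.png

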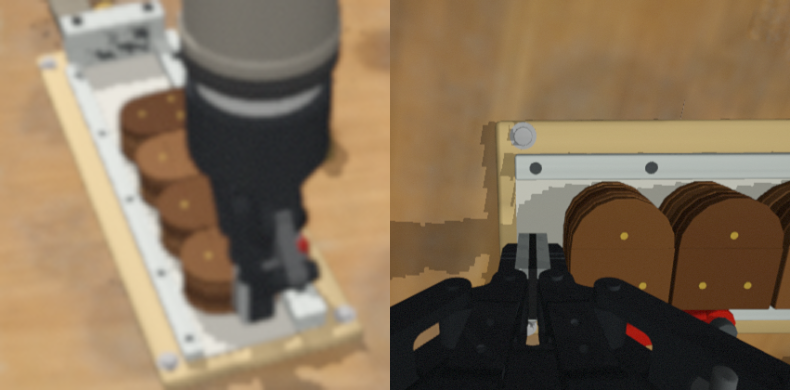

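The wrist view (right) shows the fingertip about 3–5 mm behind the tail's rear face, its far edge near the start of the flat (row 235). I'll shift 4 mm towards the fence, go 4 mm lower, then push slowly.

>>> {"fn": "jog_arm", "kwargs": {"motion": [-0.4,0,0.4,0,0,0,-1,0,0.3,0,0,0,0,-1,0,0.3,0,0,0,0,-1,0,0.3,0,0,0,0,-1,0,0.3,0,0,0,0,-1,0,0.3,0,0,0,0,-1,0,0.3,0,0,0,0,-1,0,0.3,0,0,0,0,-1,0,0.3,0,0,0,0,-1,0,0.3,0,0,0,0,-1,0,0.3,0,0,0,0,-1,0,0.3,0,0,0,0,-1,0,0.3,0,0,0,0,-1]}}

```text
time: 4.17
ee_pos: [544.4, 132.0, 37.3]
tcp_rot: [-0.1, 0.995, 0.0, 0.0]
force: [-0.0, -0.9, 0.5]
finger_gap: -0.0
```

>>> {"fn": "jog_arm", "kwargs": {"motion": [0,0.3,0,0,0,0,-1,0,0.3,0,0,0,0,-1,0,0.3,0,0,0,0,-1,0,0.3,0,0,0,0,-1,0,0.3,0,0,0,0,-1,0,0.3,0,0,0,0,-1]}}

```text
time: 4.67
ee_pos: [540.8, 149.6, 37.3]
tcp_rot: [-0.1, 0.995, 0.0, -0.0]
force: [0.1, -0.4, -1.1]
finger_gap: 0.2
```

```bash
python3 - <<'E'
from h import *
R,t,th=pickle.load(open("fix.pkl","rb"))
s=env.state();print(s["time"],s["ee_pos"],(s["ee_pos"][:2]-t)@R,s["force"])
im,d=env.grab_frame("side");im2,_=env.grab_frame("wrist")
a=cv2.resize(im[170:300,215:345],None,fx=3,fy=3,interpolation=2);b=cv2.resize(im2,(520,390))[:390]
cv2.imwrite("pics/p3.png",np.hstack([a[:,:270],b]))
E
```

```text
4.6667 [540.82603775 149.6431321   37.28562394] [  9.05384491 -96.17072114] [ 0.08964682 -0.38607411 -1.1354508 ]
```

View pics/p3.png

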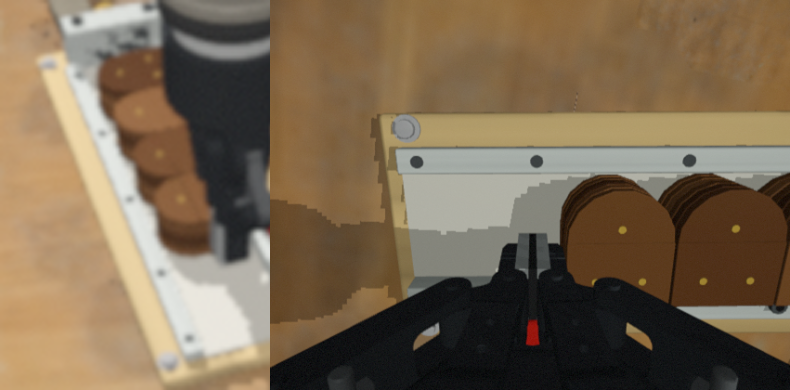

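The row is moving as a train, with the fingertip on the tail's rear face (px 565). About 25 mm is left, so I'll carry on slowly and watch the force.

>>> {"fn": "jog_arm", "kwargs": {"motion": [0,0.25,0,0,0,0,-1,0,0.25,0,0,0,0,-1,0,0.25,0,0,0,0,-1,0,0.25,0,0,0,0,-1,0,0.25,0,0,0,0,-1,0,0.25,0,0,0,0,-1,0,0.25,0,0,0,0,-1]}}

```text
time: 5.35
ee_pos: [537.4, 166.7, 37.3]
tcp_rot: [-0.1, 0.995, 0.0, 0.0]
force: [0.6, -2.1, -0.1]
finger_gap: -0.0
```

>>> {"fn": "jog_arm", "kwargs": {"motion": [0,0.1,0,0,0,0,-1,0,0.1,0,0,0,0,-1,0,0.1,0,0,0,0,-1]}}

```text
time: 5.6
ee_pos: [536.9, 169.5, 37.3]
tcp_rot: [-0.1, 0.995, 0.0, 0.0]
force: [-0.4, -1.7, -0.1]
finger_gap: -0.1
```

>>> {"fn": "jog_arm", "kwargs": {"motion": [0,0.1,0,0,0,0,-1,0,0.1,0,0,0,0,-1]}}

```text
time: 5.77
ee_pos: [536.4, 171.4, 37.3]
tcp_rot: [-0.1, 0.995, 0.0, 0.0]
force: [0.9, -2.2, -0.1]
finger_gap: 0.1
```

```bash
cat > look.py <<'E'
from h import *
import sys
R,t,th=pickle.load(open("fix.pkl","rb"))
s=env.state();print(s["time"],s["ee_pos"],(s["ee_pos"][:2]-t)@R,"F fix",s["force"][:2]@R,s["force"][2])
im,d=env.grab_frame("scene");im2,_=env.grab_frame("wrist")
a=cv2.resize(im[170:300,230:330],None,fx=3,fy=3,interpolation=2);b=cv2.resize(im2,(520,390))
cv2.imwrite(f"pics/{sys.argv[1]}.png",np.hstack([a[:,:280],b]))
E
python3 look.py p4
```

```text
5.7667 [536.43283844 171.42565321  37.30595801] [  9.23128199 -73.9503039 ] F fix [ 0.45911902 -2.30243161] -0.07873304486695892
```

View pics/p4.png

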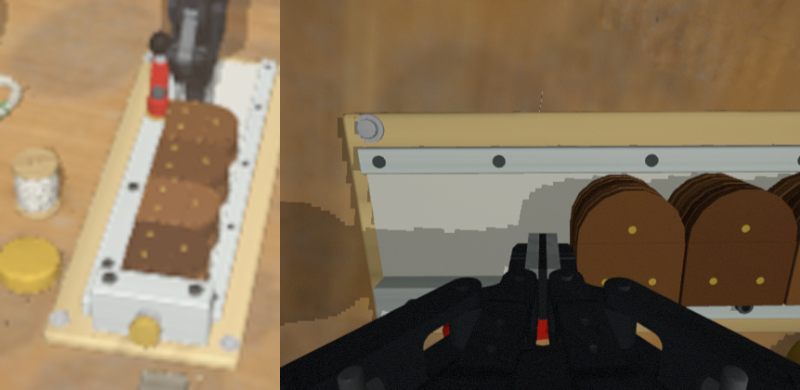

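The row is nearly at the stop, and train friction is about 2 N. I'll continue in 1 mm steps until the force rises.

>>> {"fn": "jog_arm", "kwargs": {"motion": [0,0.1,0,0,0,0,-1,0,0.1,0,0,0,0,-1]}}

```text
time: 6.03
ee_pos: [536.1, 173.3, 37.3]
tcp_rot: [-0.1, 0.995, 0.0, 0.0]
force: [1.1, -0.6, -0.4]
finger_gap: 0.1
```

>>> {"fn": "jog_arm", "kwargs": {"motion": [0,0.1,0,0,0,0,-1,0,0.05,0,0,0,0,-1]}}

```text
time: 6.2
ee_pos: [535.7, 175.0, 37.3]
tcp_rot: [-0.1, 0.995, 0.0, 0.0]
force: [-0.5, -0.8, 0.7]
finger_gap: 0.3
```

>>> {"fn": "jog_arm", "kwargs": {"motion": [0,0.1,0,0,0,0,-1]}}

```text
time: 6.28
ee_pos: [535.5, 175.8, 37.3]
tcp_rot: [-0.1, 0.995, 0.0, 0.0]
force: [-0.1, -1.4, 0.6]
finger_gap: 0.3
```

>>> {"fn": "jog_arm", "kwargs": {"motion": [0,0.1,0,0,0,0,-1]}}

```text
time: 6.37
ee_pos: [535.3, 176.9, 37.3]
tcp_rot: [-0.1, 0.995, 0.0, 0.0]
force: [1.2, -2.2, 0.3]
finger_gap: 0.4
```

>>> {"fn": "jog_arm", "kwargs": {"motion": [0,0.1,0,0,0,0,-1]}}

```text
time: 6.45
ee_pos: [535.1, 177.9, 37.3]
tcp_rot: [-0.1, 0.995, 0.0, 0.0]
force: [0.5, -1.8, 0.5]
finger_gap: -0.3
```

>>> {"fn": "jog_arm", "kwargs": {"motion": [0,0.1,0,0,0,0,-1]}}

```text
time: 6.53
ee_pos: [534.9, 178.8, 37.3]
tcp_rot: [-0.1, 0.995, 0.0, 0.0]
force: [0.4, -4.5, 1.5]
finger_gap: -0.0
```

>>> {"fn": "jog_arm", "kwargs": {"motion": [0,0.1,0,0,0,0,-1]}}

```text
time: 6.62
ee_pos: [534.9, 179.0, 37.3]
tcp_rot: [-0.1, 0.995, -0.001, 0.0]
force: [2.2, -10.3, 1.2]
finger_gap: -0.2
```

The force rose to 10 N with the motion stopped, so the row is home against the stop. I'll back off, lift, and go to the outer side of the gate.

>>> {"fn": "jog_arm", "kwargs": {"motion": [0,-0.2,0,0,0,0,-1,0,-0.3,0,0,0,0,-1,0,-1,0,0,0,0,-1,0,-1,0,0,0,0,-1,0,-1,0,0,0,0,-1,0,-1,0,0,0,0,-1,0,0,-2.5,0,0,0,-1,0,0,-2.5,0,0,0,-1,0,0,-2.5,0,0,0,-1,0,0,-2.5,0,0,0,-1,-2.3,0,0,0,0,0,-1,-2.3,0,0,0,0,0,-1,-2.3,0,0,0,0,0,-1,0,0,0,0,0,0,-1,0,0,0,0,0,0,-1]}}

```text
time: 7.87
ee_pos: [611.7, 148.5, 136.7]
tcp_rot: [-0.1, 0.995, 0.0, -0.0]
force: [-1.0, -0.6, -0.2]
finger_gap: -0.3
```

```bash
python3 look.py p5; python3 - <<'E'
from h import *
R,t,th=pickle.load(open("fix.pkl","rb"))
c=cam("wrist");im,d=env.grab_frame("wrist");P=cloud(c,d)
hsv=cv2.cvtColor(im,cv2.COLOR_BGR2HSV);H,S,V=cv2.split(hsv)
X=(P[...,:2]-t)@R;z=P[...,2]
red=((H<8)|(H>172))&(S>150)&(V>80)&(abs(X[...,0]-40)<40)&(abs(X[...,1]+90)<50)
q=np.argwhere(red)[:,::-1].astype(float);print(red.sum())
if len(q)>20: print(cv2.minAreaRect(((px2plane(c,q,40)[:,:2]-t)@R).astype(np.float32)))
br=(abs(X[...,0]-8)<12)&(z>38)&(z<46)&(S>90)&(V<170)&(H<20)
print("tail rear y",np.percentile(X[...,1][br],[.2,1,3]))
k=(z>60)&(z<70)&(V<70)&(abs(X[...,0]-45)<30)&(abs(X[...,1]+110)<30);print(k.sum(),np.median(X[k],0),X[k].min(0),X[k].max(0) ) if k.any() else None
E
```

```text
7.8667 [611.7245109  148.45506194 136.71042863] [  78.19459186 -111.90482796] F fix [-1.13209983 -0.41808648] -0.2427249489854195
1402
((39.7813720703125, -86.86681365966797), (16.3916072845459, 65.2378158569336), 6.441130638122559)
tail rear y [-51.89975765 -51.55813795 -49.47283154]
530 [  44.02635577 -109.62260408] [  36.61217119 -117.45983639] [  52.16563606 -101.27415569]
```

View pics/p5.png

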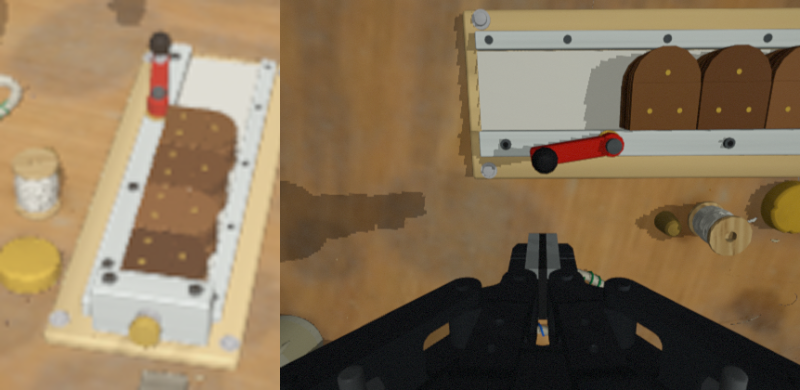

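Tail rear is at y≈-52 against -54 expected, and the wrist view shows the row still tight. The gate knob is at fixture (44,-110), angle ≈ -0.13. I'll descend outside it and align.

>>> {"fn": "jog_arm", "kwargs": {"motion": [0,0,2.5,0,0,-0.065,-1,0,0,2.5,0,0,-0.065,-1,0,0,2.5,0,0,0,-1,0,0,0,0,0,0,-1,0.47,0.36,0,0,0,0,-1,0.47,0.36,0,0,0,0,-1,0,0,0,0,0,0,-1,0,0,0,0,0,0,-1]}}

```text
time: 8.68
ee_pos: [600.5, 153.5, 64.3]
tcp_rot: [-0.165, 0.986, -0.0, 0.001]
force: [0.1, -0.9, 0.3]
finger_gap: 0.1
```

```bash
python3 look.py p6; python3 -c "
from h import *
print(env.state()['joint_pos'])"
```

```text
8.6833 [600.50300437 153.50657298  64.26339024] [  68.25085443 -104.65485842] F fix [-0.1192375  -0.84387777] 0.25550586256479313
[ 1.26250612e-01  6.98277302e-01  1.46444468e+00  4.26399125e-05
  9.76410661e-01 -1.77485672e+00]
```

View pics/p6.png

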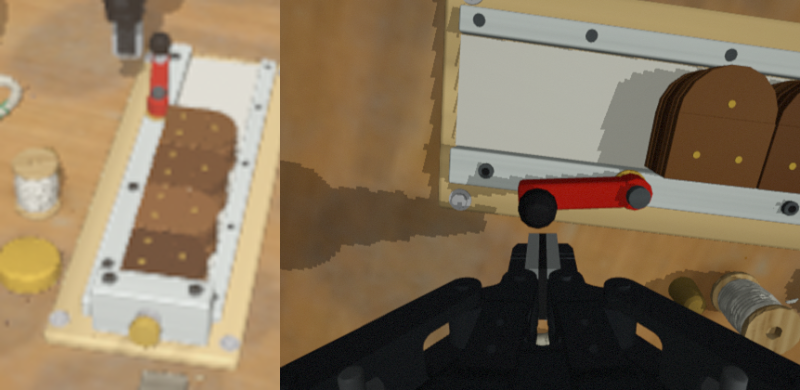

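The knob (px 537,208) sits straight ahead of the fingertip (542,235). I'll close the gap and start the arc about the pivot.

>>> {"fn": "jog_arm", "kwargs": {"motion": [0.15,-0.05,0,0,0,0,-1,0.15,-0.05,0,0,0,0,-1,0.15,-0.05,0,0,0,0,-1,0.34,-0.13,0,0,0,0.07,-1,0.34,-0.13,0,0,0,0.07,-1,0.34,-0.13,0,0,0,0.07,-1,0.34,-0.13,0,0,0,0.07,-1,0.34,-0.13,0,0,0,0.07,-1,0.34,-0.13,0,0,0,0.07,-1,0.34,-0.13,0,0,0,0.07,-1,0.34,-0.13,0,0,0,0.07,-1,0.34,-0.13,0,0,0,0.07,-1,0.34,-0.13,0,0,0,0.07,-1,0.34,-0.13,0,0,0,0.07,-1,0.34,-0.13,0,0,0,0.07,-1]}}

```text
time: 10.03
ee_pos: [556.2, 136.7, 62.5]
tcp_rot: [0.254, 0.967, -0.0, 0.001]
force: [1.9, -1.4, 0.4]
finger_gap: -0.0
```

```bash
python3 look.py p7
```

```text
10.0333 [556.24402514 136.73642947  62.50972247] [  21.49003903 -111.97066999] F fix [ 1.59921689 -1.79996991] 0.3514771930772075
```

View pics/p7.png

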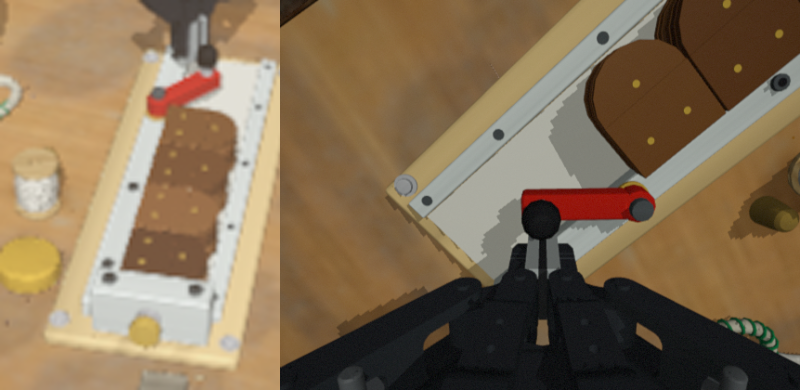

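The knob is centred on the fingertip and the arm is swinging (gate ≈ 0.7). I'll continue, gently near the end.

>>> {"fn": "jog_arm", "kwargs": {"motion": [0.34,-0.13,0,0,0,0.07,-1,0.34,-0.13,0,0,0,0.07,-1,0.34,-0.13,0,0,0,0.07,-1,0.34,-0.13,0,0,0,0.07,-1,0.34,-0.13,0,0,0,0.07,-1,0.34,-0.13,0,0,0,0.07,-1,0.34,-0.13,0,0,0,0.07,-1,0.34,-0.13,0,0,0,0.07,-1,0.34,-0.13,0,0,0,0.07,-1,0.34,-0.13,0,0,0,0.07,-1]}}

```text
time: 10.97
ee_pos: [524.0, 152.8, 62.4]
tcp_rot: [0.569, 0.822, -0.0, 0.0]
force: [1.1, -2.3, 0.2]
finger_gap: -0.2
```

>>> {"fn": "jog_arm", "kwargs": {"motion": [0.1,-0.04,0,0,0,0.02,-1,0.1,-0.04,0,0,0,0.02,-1,0.1,-0.04,0,0,0,0.02,-1]}}

```text
time: 11.22
ee_pos: [521.9, 155.4, 62.3]
tcp_rot: [0.593, 0.805, -0.0, 0.0]
force: [-0.1, -2.4, 0.6]
finger_gap: -0.2
```

>>> {"fn": "jog_arm", "kwargs": {"motion": [0.1,-0.04,0,0,0,0.02,-1,0.1,-0.04,0,0,0,0.02,-1]}}

```text
time: 11.38
ee_pos: [520.5, 157.2, 62.3]
tcp_rot: [0.609, 0.793, 0.0, -0.0]
force: [-0.2, -1.4, 1.8]
finger_gap: -0.3
```

>>> {"fn": "jog_arm", "kwargs": {"motion": [0.1,-0.04,0,0,0,0.02,-1]}}

```text
time: 11.47
ee_pos: [519.8, 158.1, 62.3]
tcp_rot: [0.618, 0.787, 0.0, -0.0]
force: [-1.2, -1.4, 1.1]
finger_gap: 0.2
```

>>> {"fn": "jog_arm", "kwargs": {"motion": [0.1,-0.02,0,0,0,0.02,-1]}}

```text
time: 11.55
ee_pos: [519.3, 159.0, 62.3]
tcp_rot: [0.625, 0.78, -0.0, -0.0]
force: [-0.1, -1.4, 1.1]
finger_gap: -0.1
```

>>> {"fn": "jog_arm", "kwargs": {"motion": [0.1,-0.02,0,0,0,0.01,-1]}}

```text
time: 11.63
ee_pos: [519.0, 159.7, 62.3]
tcp_rot: [0.629, 0.777, -0.0, 0.0]
force: [0.7, -7.5, 0.8]
finger_gap: 0.1
```

>>> {"fn": "jog_arm", "kwargs": {"motion": [0.1,0,0,0,0,0,-1]}}

```text
time: 11.72
ee_pos: [519.0, 159.8, 62.3]
tcp_rot: [0.629, 0.778, -0.001, 0.001]
force: [1.1, -11.8, 1.2]
finger_gap: 0.1
```

```bash
python3 look.py p8
```

```text
11.7167 [518.95460828 159.82949692  62.3257814 ] [-10.25711959 -81.70669316] F fix [ -1.31486538 -11.80695939] 1.1533879273128123
```

View pics/p8.png

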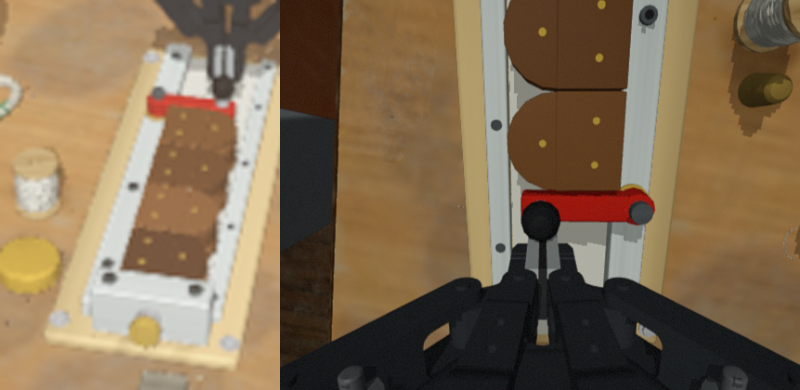

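The gate has reached its limit: 11.8 N with no motion, at the expected place, arm square across the rail just behind the tail. I'll withdraw straight back, then up.

>>> {"fn": "jog_arm", "kwargs": {"motion": [-0.15,0,0,0,0,0,-1,-0.3,0,0,0,0,0,-1,-0.8,0,0,0,0,0,-1,-0.8,0,0,0,0,0,-1,0,0,-2,0,0,0,-1,0,0,-3,0,0,0,-1,0,0,-3,0,0,0,-1,0,0,-3,0,0,0,-1,0,0,-3,0,0,0,-1,0,0,0,0,0,0,-1,0,0,0,0,0,0,-1,0,0,0,0,0,0,-1]}}

```text
time: 12.82
ee_pos: [522.7, 140.4, 201.7]
tcp_rot: [0.629, 0.778, -0.0, -0.0]
force: [-0.2, 0.2, 0.1]
finger_gap: -0.2
```

```bash
python3 look.py p9; python3 - <<'E'
from h import *
R,t,th=pickle.load(open("fix.pkl","rb"))
c=cam("wrist");im,d=env.grab_frame("wrist")
H,S,V=cv2.split(cv2.cvtColor(im,cv2.COLOR_BGR2HSV))
P=cloud(c,d);X=(P[...,:2]-t)@R;z=P[...,2]
red=((H<8)|(H>172))&(S>150)&(V>80)&(abs(X[...,0])<60)&(abs(X[...,1]+64)<30)
q=np.argwhere(red)[:,::-1].astype(float);print(cv2.minAreaRect(((px2plane(c,q,40)[:,:2]-t)@R).astype(np.float32)))
E
```

```text
12.8167 [522.71767871 140.43901188 201.6904772 ] [ -10.55961057 -101.45663261] F fix [-0.15539376  0.1986522 ] 0.14518688288146514
((12.726890563964844, -61.40342330932617), (15.606156349182129, 64.69129180908203), 89.72357177734375)
```

View pics/p9.png

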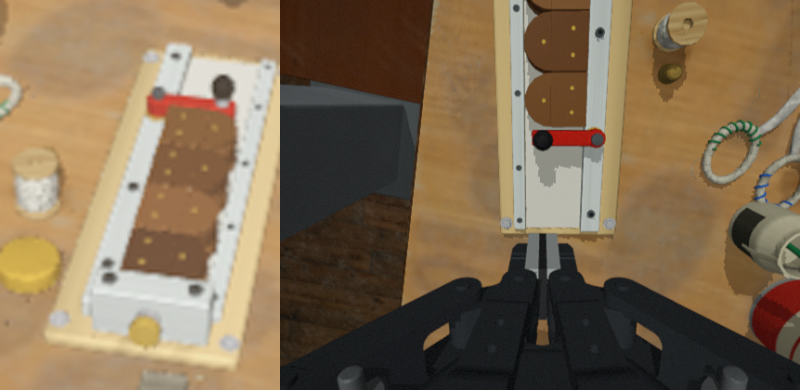

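The gate measures 89.7° to the rail, so it is shut. The row sits tight against the stop, the bystanders are unmoved and the arm is clear.

```bash
python3 -c "
from station import env
print(env.job_done())"
```

```text
the job is handed in; nothing more can be done
None
```

The row of four blanks is home against the end stop and the red gate is shut behind it; the job was handed in at about 13 s of the 45 s allowed.

- **Row:** I pushed only the tail blank's rear face with the shut fingertips. The row slid along as one train on about 2 N until motion stopped and the force rose to 10 N. The tail's rear face then measured y ≈ -52 mm against -54 mm expected; my fixture frame is good to about 2 mm.
- **Gate:** I swung it by its knob in an arc about the pivot until it stopped at its limit, at 12 N. Seen from above afterwards, it lies 89.7° to the rail, just behind the tail blank.
- **Last checks:** After I withdrew, the pictures showed the row tight and the gate still shut. The wax cake, spool and thimble looked unmoved; I did not check the abrasive block and measuring tape in the last pictures. The force on the tool was about 0 N.
- **Disagreements:** The first estimates of the fixture's position differed by up to 9 mm between cameras, so I used the gate pivot seen from the wrist camera instead. I viewed 12 pictures, two past the budget.

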